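# Slide the sample board out over the inspection lamp and hold it

## Task

Press the lamp's green button, on the white switch box beside the grey block, fully down and let it come back up. Then slide the metal board along the grey block, without lifting it off, straight out toward the lamp between the two red posts until its outer end is level with the posts and midway between them, with the sample disc still in its ring. So far out the board would tip, so finish while holding it there, still and level with its inner part lying on the block and touching nothing of the lamp; leave the brass weight, loupe and tin alone.

Things in the scene. Friction and masses are not known exactly. Their poses are not given: they have to be found in the camera images.
- riser: Fixed grey block on the bench, 90 (its x) x 100 (its y) x 90 mm high, with low foot flanges. Origin: centre of its underside. The board lies on its top and is slid toward its -y, over the edge at y = -50 mm; the lamp stands beyond. A white switch box, 50 x 56 x 65 mm high, is bolted to its side that looks to the robot, centred at x = -85, y = 0.
- board: Loose bare-metal board, 56 (x) x 200 (y) x 10 mm, 0.2 to 0.4 kg, flat on the grey block; its outer end (-y, toward the lamp) overhangs 20 to 55 mm. Origin: centre of its underside; z up. A black square handle post, 18 x 18 mm, 38 mm tall above the board, stands on its axis 15 mm from the inner end. Centre of mass within 10 mm of its middle: past about 100 mm overhang it tips unless held.
- board_end (a point): Middle of the top edge of the board's outer (-y) end, 10 mm above its underside. Axes as the board's.
- board_grip (a point): Point inside the handle post, on its axis, 24 mm above the board's top and 14 mm below the post's top, where to grip it; its flat faces look along the board's x and y, 18 mm apart. Axes as the board's.
- pocket_floor (a point): Centre of the black ring on the board's top that holds the sample: ring 28 mm inside, 35 mm outside, 4 mm high, its centre 20 mm from the board's outer end.
- sample: Loose brass-coloured sample disc, 24 mm diameter, 10 mm high, lying in the ring on the board. Origin: centre of its underside.
- lamp: Fixed white lamp beyond the block's edge: box 65 mm high, x -54 to +54, y -12 to +52 mm. Origin: on the bench under the middle of the mark line; axes nearly parallel to the block's, +y back to the block. Two red posts, 6 mm thick, at x = -44 and +44, y = 0, tops 102 mm above the bench, are the mark. Glass light port at x = 0, y = 20, top 68 mm above the bench (the board's underside is at 90).
- mark (a point): The mark: midway between the two red posts, at the height of the board's top (100 mm above the bench). Axes as the lamp's: x from post to post, y back toward the block.
- button_top (a point): Centre of the top of the green push button, 26 mm diameter, on top of the white switch box beside the block (block x = -85, y = 0, 83 mm above the bench when up). It is pressed straight down.
- button (a joint): Travel of the green button: 0 up, 0.006 m fully down. It springs back by itself; fully down takes about 5 N.
- the_arm_stand: Fixed obstacle, not part of the job: black articulated stand with a dark eyepiece tube reaching toward the robot, up to 342 mm high, within x 0.30 to 0.70, y -0.45 to -0.12 m of the room. It stands between the arm's start and the work: pass above it. Origin: on the bench, in its round foot.
- scan_head: Fixed obstacle, not part of the job: round white microscope head with a small sample on top, about 160 mm across, 190 mm high, just right of the lamp. The end of a gooseneck light hangs beside it, 220 to 290 mm above the bench, at room x 0.53 to 0.57, y -0.08 to 0.0 m. Origin: on the bench, at its middle.
- weight: Bystander: small brass-coloured laboratory weight with a knob, 24 mm diameter, 34 mm high, standing on the bench. Origin: centre of its underside.
- loupe: Bystander: small black folding loupe with a pale handle, 30 x 66 x 20 mm, on the bench. Origin: centre of its underside.
- tin: Bystander: flat round tin, 58 mm diameter, 19 mm high, on the bench. Origin: centre of its underside.

How it is judged:
By the outcome, as a careful person would: the job done as asked, in the order asked, and still so for the second after the job is handed in, while the arm keeps its last pose, push and grip.
It also fails if it takes over 56 s, if anything falls off the work surface, if the arm or the gripper's body presses on something with over 40 N, if the wrist force passes 120 N, or if a joint passes its speed limit or range.

## Robot

A 6-joint arm with a two-finger parallel gripper is mounted at the origin on a cart in front of the work surface, level with it; the furniture and walls round the work are solid. World frame = base frame: x ahead of the robot, y to its left, z up, the work surface at z = 0. Lengths are in m, angles in rad, forces in N, time in s.
With the tool pointing down it reaches from about 0.375 to 0.975 m from the base axis. Payload 3.8 kg.
Tool frame: the origin (TCP) lies at the very end of the fingers, on their centre line; the grasp point (between the pads) lies behind it (arm.grip_point_offset is the z of the grasp point in the tool frame, in m); z points along the fingers, y is the line along which they close (so a half turn about z gives the same grasp; the last joint's range is limited). The gripper opens to 85 mm and grips with 20 to 120 N. Pads are 22 mm wide; open, the fingers measure 114 mm over their backs; the gripper's body (76 mm by 85 mm) begins 54 mm behind the grasp point. The pads swing forward as they close: fully open they stand 13 mm farther back than shut.
Start: joints at [-1.344, 0.264, 1.604, -0, 1.274, -0.037], TCP at [0.176, -0.652, 0.231] pointing down, gripper open.
Joint ranges: [-2.63, 2.63], [-0.94, 2.18], [0.31, 2.57], [-1.31, 4.45], [0, 2.66], [-2.55, 2.55]. Speed limits (rad/s): [2.57, 2.57, 3.14, 3.14, 3.14, 3.14].

## Interface

Orientations are given as a rotation vector (axis times angle).
In Python, from rig import arm, cams gives the robot as it stands.
- The arm moves only by the tool apply_moves, never from a script. Its argument "steps" is a list of rows, each a list of 2 entries, a list of its own where there are three numbers: the shift along the tool's x, y, z in mm, then the turn about the tool's z in degrees. In form: [[[x, y, z], yaw], ...]. A call has 1 to 12 rows; each row is the pose to reach, as a shift and turn from the pose commanded when the call began, along the tool's axes at that moment; what a row does not reach only later rows make up. A row lasts 1/12 s, in which the tool goes at most 41.7 mm and 7.16 degrees, less where a joint would pass 70% of its speed; a pose out of reach is approached as far as the arm can. A call with a gripper value outside its range is refused whole. "jaw" is the opening, from -1 (shut) to 1 (fully open), set as the call begins (left out, the last holds). The fingers move at their own pace and stop on an object; the grip force is fixed at half the most. Time passes only in rows, so rows that repeat a pose let the fingers close. It gives the time, the measured TCP pose, the force, the opening and the grip force at its end, in the units of the state.
- arm.observe(): the state, without advancing time (a new reading comes with each control period).
- cams.camera(name): name is "scene" or "top" or "wrist"; returns the picture (400x640x3 uint8, red, green, blue); there is no depth.
- cams.camera_model(name): a dict with "fovy" (degrees; the focal length in pixels is half the picture's height over the tangent of half this angle, whatever the lens; pixels are square), "cx", "cy" (the principal point, pixels), "rvec" (rotation vector, rad) and "tvec" (3), from world to camera coordinates, as OpenCV has them. Camera axes: x right, y down, z forward; pixel columns grow to the right and rows downward; lengths in m; the calibration is good to about 2 mm. A picture is of the moment at which its call begins: read the wrist's pose just before it. camera_model takes no time and is no camera call; for the wrist camera it gives the pose at the moment of the call.
- arm.sign_off(): hands the job in; it is judged then, once.
The state is a dict: "time_s": time; "joint_positions": joint angles; "qd": joint speeds; "joint_efforts": joint torques, N m; "tcp_pos": TCP position; "ee_rot": TCP orientation; "wrist_force": force on the tool from outside, world axes, zero at the start; "wrist_torque": the same for the moment, N m; "width": finger opening in m; "finger_force": force on a finger pad.
Only numpy, scipy, OpenCV 4.12 (cv2) and the standard library are available. Lean on these libraries where they do the work, as an engineer would, in place of code of your own. Each camera call takes 0.05 s, during which the arm holds its last target. There are 200 camera calls.

## Working session

There is one attempt and no reset: what is moved stays moved. The work goes in short steps, Python scripts to look and compute and a tool call to move; the robot and the scene stay as the last step left them, time stands still between calls to the robot, and variables do not carry over. Pictures are saved under pics/ and viewed, at most 10 in all, crops included, and the job is handed in when it is done.

Besides the shell and the picture viewer there is one more tool, called after "Request:" in YAML: its name, and indented under it one key for each argument. apply_moves: Moves the arm, as the interface text tells. Its arguments: {"type":"object","properties":{"steps":{"type":"array","items":{"type":"array"}},"jaw":{"type":"number"}},"required":["steps"]}

```bash
ls; mkdir -p pics; cat > h.py <<'E'
import numpy as np, cv2
from rig import arm, cams
def K(m):
    f=200/np.tan(np.radians(m['fovy'])/2); return f
def ray(m,u,v):
    R=cv2.Rodrigues(np.array(m['rvec'],float))[0]; t=np.array(m['tvec'],float)
    f=K(m); d=R.T@np.array([(u-m['cx'])/f,(v-m['cy'])/f,1]); return -R.T@t,d
def onz(m,u,v,z):
    c,d=ray(m,u,v); return c+d*(z-c[2])/d[2]
def proj(m,P):
    R=cv2.Rodrigues(np.array(m['rvec'],float))[0]; q=R@np.array(P)+np.array(m['tvec']); f=K(m)
    return q[0]/q[2]*f+m['cx'],q[1]/q[2]*f+m['cy']
def tri(a,b):
    (m1,u1,v1),(m2,u2,v2)=a,b; c1,d1=ray(m1,u1,v1); c2,d2=ray(m2,u2,v2)
    d1/=np.linalg.norm(d1); d2/=np.linalg.norm(d2)
    s=np.linalg.lstsq(np.c_[d1,-d2],c2-c1,rcond=None)[0]
    p,q=c1+s[0]*d1,c2+s[1]*d2; return (p+q)/2,np.linalg.norm(p-q)
E
python3 - <<'E'
from h import *
for n in ("scene","top"):
    im=cams.camera(n); cv2.imwrite(f"pics/{n}0.png",im[:,:,::-1]); m=cams.camera_model(n); print(n,m, ray(m,320,200))
s=arm.observe(); print({k:np.round(v,3) for k,v in s.items()},arm.grip_point_offset)
E
```

```text
pics
scene {'fovy': 47.890974962264025, 'cx': 319.4147510168789, 'cy': 195.35813522652785, 'rvec': array([ 0.94352148, -2.35435029,  1.19596883]), 'tvec': array([0.4029903 , 0.30980529, 0.79577311])} (array([-0.02515521,  0.61124266,  0.71929478]), array([ 0.55169052, -0.58108217, -0.59840539]))
top {'fovy': 49.824632937178315, 'cx': 314.8003511525889, 'cy': 203.05569727736653, 'rvec': array([ 2.15929315, -2.13056682,  0.16223299]), 'tvec': array([0.02332861, 0.53357255, 0.9386185 ])} (array([0.38803258, 0.03150911, 1.00731647]), array([ 0.15556314, -0.01303795, -0.98783919]))
{'time_s': np.float64(0.1), 'joint_positions': array([-1.344,  0.265,  1.605,  0.   ,  1.274, -0.037]), 'qd': array([-0.001, -0.004, -0.003,  0.   ,  0.002,  0.002]), 'joint_efforts': array([ 0.0000e+00, -5.1671e+01, -3.6859e+01, -0.0000e+00,  6.0000e-03,
        0.0000e+00]), 'tcp_pos': array([ 0.176, -0.651,  0.23 ]), 'ee_rot': array([-3.112, -0.413,  0.   ]), 'wrist_force': array([-0.133, -0.617,  1.157]), 'wrist_torque': array([0.049, 0.004, 0.054]), 'finger_force': np.float64(0.0), 'width': np.float64(0.085)} -0.0187
```

View pics/scene0.png

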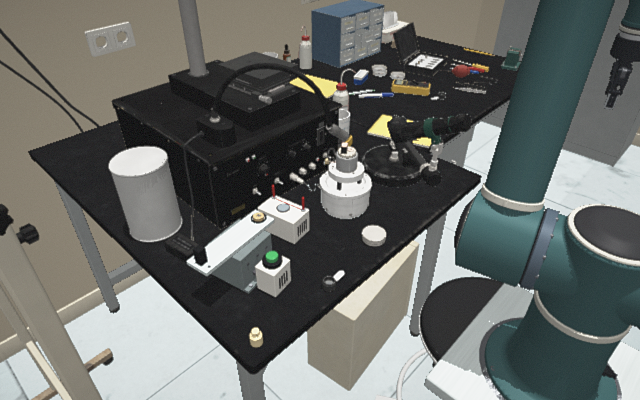

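View pics/top0.png

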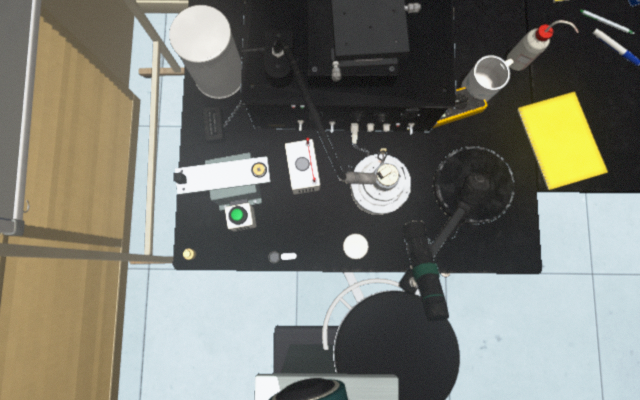

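The scene picture shows the green button at (272,257), the board from (190,262) to (268,215), and the red posts at (273,192) and (303,205). In the top picture the button is at (238,214), the handle at (180,177), the disc at (259,170) and the posts' red at x≈307–315.

```bash
cat >> h.py <<'E'
def blobs(im,kind,box=None,amin=4):
    h=cv2.cvtColor(im,cv2.COLOR_RGB2HSV); 
    rng={'green':[((50,120,60),(80,255,255))],'red':[((0,130,90),(6,255,255)),((174,130,90),(180,255,255))],'brass':[((14,70,120),(30,255,255))],'dark':[((0,0,0),(180,255,70))],'white':[((0,0,170),(180,50,255))]}[kind]
    mk=sum(cv2.inRange(h,a,b) for a,b in rng)
    if box is not None:
        z=np.zeros_like(mk); x0,y0,x1,y1=box; z[y0:y1,x0:x1]=mk[y0:y1,x0:x1]; mk=z
    n,l,st,c=cv2.connectedComponentsWithStats(mk)
    return [(np.round(c[i],1),st[i]) for i in range(1,n) if st[i][4]>=amin],l
E
python3 - <<'E'
from h import *
I={n:cv2.imread(f"pics/{n}0.png")[:,:,::-1].copy() for n in("scene","top")}
for n,b in (("scene",(180,170,320,300)),("top",(165,120,330,240))):
    for k in("green","red","brass"): print(n,k,*[(c.tolist(),s.tolist()) for c,s in blobs(I[n],k,b)[0]])
ms,mt=cams.camera_model("scene"),cams.camera_model("top")
for z,u,v in((.083,238,214),(.138,180,177),(.110,259,170),(.102,307,140),(.102,315,183),(.1,176,193),(.1,270,182),(.1,268,157)): print(onz(mt,u,v,z).round(3))
print(tri((ms,272,256),(mt,237.5,214)))
E
```

```text
scene green ([271.6, 256.5], [265, 251, 13, 12, 119])
scene red ([273.0, 189.8], [272, 184, 3, 12, 25]) ([302.6, 201.6], [302, 196, 2, 13, 22])
scene brass ([258.0, 216.5], [253, 213, 11, 8, 62])
top green ([236.5, 214.3], [231, 209, 12, 12, 114])
top red ([307.1, 138.9], [306, 138, 3, 3, 8])
top brass ([258.2, 168.7], [253, 163, 12, 12, 98])
[0.501 0.196 0.083]
[0.569 0.309 0.138]
[0.592 0.15  0.11 ]
[0.662 0.049 0.102]
[0.567 0.031 0.102]
[0.542 0.327 0.1  ]
[0.569 0.127 0.1  ]
[0.624 0.133 0.1  ]
(array([0.50074844, 0.19741425, 0.0831585 ]), np.float64(0.0006030841482895186))
```

```bash
cat >> h.py <<'E'
def togo(P):
    "shift in tool axes mm from measured TCP to P"
    s=arm.observe(); R=cv2.Rodrigues(np.array(s['ee_rot'],float))[0]
    return (R.T@(np.array(P)-s['tcp_pos'])*1000).round(1), np.degrees(np.arctan2(R[1,0],R[0,0])).round(2)
E
python3 - <<'E'
from h import *
s=arm.observe(); print(cv2.Rodrigues(s['ee_rot'])[0].round(3)); print(s['tcp_pos'])
m=cams.camera_model('wrist'); c,d=ray(m,320,200); print(c,d,m['fovy'])
# radius-ish waypoints
for P in ((.25,-.56,.42),(.36,-.36,.44),(.42,-.15,.44),(.42,.05,.44),(.44,.2,.42)): print(P,togo(P))
E
```

```text
[[ 0.965  0.261 -0.   ]
 [ 0.261 -0.965  0.002]
 [ 0.    -0.002 -1.   ]]
[ 0.17585231 -0.65099856  0.23007267]
[ 0.24885368 -0.63149226  0.37150081] [-0.28116185 -0.08223883 -0.95617223] 63.783243964213
(0.25, -0.56, 0.42) (array([  95.3,  -68.9, -189.8]), np.float64(15.11))
(0.36, -0.36, 0.44) (array([ 253.7, -233.4, -209.4]), np.float64(15.11))
(0.42, -0.15, 0.44) (array([ 366.3, -420.5, -209. ]), np.float64(15.11))
(0.42, 0.05, 0.44) (array([ 418.5, -613.5, -208.6]), np.float64(15.11))
(0.44, 0.2, 0.42) (array([ 476.9, -753.1, -188.3]), np.float64(15.11))
```

Request:
apply_moves:
  steps:
    - [[0,0,-40],0]
    - [[0,0,-80],0]
    - [[10,-10,-120],0]
    - [[30,-25,-155],0]
    - [[55,-45,-185],0]
    - [[80,-65,-210],0]
    - [[106,-90,-215],0]
    - [[134,-120,-215],0]
    - [[162,-148,-215],0]
    - [[190,-176,-215],0]
    - [[218,-204,-215],0]
    - [[246,-232,-215],0]
  jaw: -1

```text
time_s: 1.1
tcp_pos: [0.3534, -0.3616, 0.4458]
ee_rot: [-3.114, -0.412, 0.0]
wrist_force: [-0.1, -0.2, 0.2]
width: 0.0002
finger_force: 0.0
```

Request:
apply_moves:
  steps:
    - [[22,-34,0],0]
    - [[42,-70,0],0]
    - [[62,-106,0],0]
    - [[82,-142,0],0]
    - [[100,-178,0],0]
    - [[116,-215,0],0]
    - [[128,-254,0],0]
    - [[138,-293,0],0]
    - [[147,-332,0],0]
    - [[156,-371,0],0]
    - [[164,-410,0],0]
    - [[172,-449,0],0]

```text
time_s: 2.1
tcp_pos: [0.4011, 0.1166, 0.446]
ee_rot: [3.114, 0.413, -0.0]
wrist_force: [0.5, -0.1, 0.3]
width: -0.0002
finger_force: 0.0
```

```bash
python3 - <<'E'
from h import *
s=arm.observe(); print(s['time_s'],s['tcp_pos'],s['joint_positions'].round(2),s['wrist_force'].round(1)); print(togo((.44,.20,.42)),togo((.43,.2,.30)))
E
```

```text
2.1 [0.4011164  0.11662802 0.44600551] [ 0.22 -0.29  1.77 -0.    1.66  1.53] [ 0.5 -0.1  0.3]
(array([ 59.3, -70.4,  26. ]), np.float64(15.11)) (array([ 49.6, -73. , 146. ]), np.float64(15.11))
```

Request:
apply_moves:
  steps:
    - [[30,-20,20],0]
    - [[60,-40,40],0]
    - [[90,-50,60],-3]
    - [[115,-50,70],-6]
    - [[115,-50,70],-6]
    - [[115,-50,70],-6]

```text
time_s: 2.6
tcp_pos: [0.4997, 0.1932, 0.3738]
ee_rot: [3.088, 0.575, -0.008]
wrist_force: [-0.1, 0.0, -0.2]
width: 0.0003
finger_force: 0.0
```

```bash
python3 - <<'E'
from h import *
m=cams.camera_model('wrist'); s=arm.observe(); im=cams.camera('wrist'); cv2.imwrite('pics/w1.png',im[:,:,::-1])
import pickle; pickle.dump(m,open('w1.pkl','wb')); print(s['tcp_pos'],ray(m,320,200))
for k in("green","red","brass"): print(k,*[(c.tolist(),t.tolist()) for c,t in blobs(im,k)[0]])
E
```

```text
[0.49966138 0.19322998 0.37378711] (array([0.57083973, 0.22078921, 0.51483624]), array([-0.27508008, -0.11464879, -0.95460314]))
green ([526.6, 19.2], [525, 18, 4, 3, 8]) ([314.0, 156.4], [305, 147, 19, 20, 284])
red ([511.2, 12.0], [511, 11, 2, 3, 4]) ([479.7, 76.7], [478, 74, 5, 6, 22]) ([456.1, 111.0], [447, 84, 19, 57, 83]) ([617.8, 103.8], [617, 103, 3, 2, 4]) ([456.1, 148.2], [454, 146, 5, 6, 21])
brass ([94.6, 21.7], [0, 0, 170, 61, 6946]) ([67.3, 76.2], [0, 42, 154, 58, 6596]) ([169.4, 90.0], [162, 85, 16, 11, 106]) ([379.0, 91.0], [377, 91, 5, 1, 5]) ([192.8, 97.1], [186, 93, 19, 7, 73]) ([372.3, 93.4], [370, 92, 6, 5, 9]) ([214.4, 105.8], [209, 101, 11, 10, 67]) ([370.8, 106.9], [369, 103, 6, 8, 9]) ([375.0, 103.5], [375, 102, 1, 4, 4]) ([619.5, 111.5], [619, 111, 2, 2, 4]) ([60.3, 191.6], [0, 112, 145, 195, 19574]) ([583.3, 147.0], [581, 145, 6, 6, 14]) ([587.7, 152.0], [585, 151, 6, 3, 9]) ([229.8, 165.8], [222, 163, 14, 9, 37]) ([225.7, 171.5], [218, 168, 13, 12, 38]) ([54.7, 331.5], [0, 239, 118, 161, 10668])
```

View pics/w1.png

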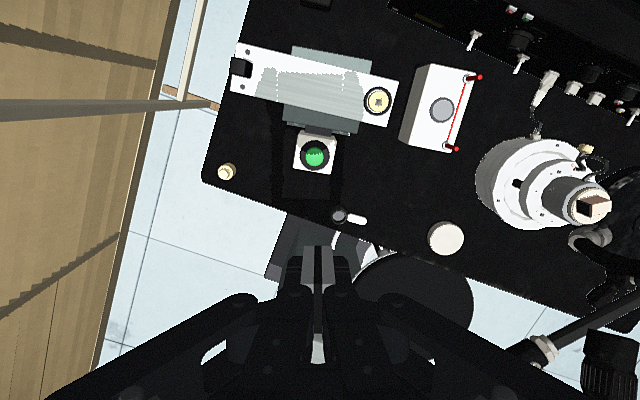

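The wrist picture shows the handle post at (240,68), the disc at (378,101), the board's outer-end corners at (398,81) and (387,127), the post tops at (480,77) and (456,148), and the button at (314,156).

```bash
python3 - <<'E'
from h import *
import pickle; m=pickle.load(open('w1.pkl','rb')); mt=cams.camera_model('top'); ms=cams.camera_model('scene')
for n,z,u,v in(('btn',.083,314,156.4),('handle',.138,240,68),('disc',.11,378,101),('P+',.102,479.7,76.7),('P-',.102,456.1,148.2),('endc+',.1,398.5,81),('endc-',.1,387,127),('in',.1,246,41)): print(n,onz(m,u,v,z).round(4))
print(tri((m,314,156.4),(ms,271.6,256.5)),tri((m,379,100.5),(ms,258,216)),tri((m,379,100.5),(mt,258.3,168.8)))
print(tri((m,479.7,76.7),(ms,273,184.5)),tri((m,456.1,148.2),(ms,302.6,196.5)))
print(tri((m,240,68),(mt,180,177)))
print(togo((.501,.1975,.095)))
E
```

```text
btn [0.5009 0.1988 0.083 ]
handle [0.571  0.3111 0.138 ]
disc [0.5955 0.1523 0.11  ]
P+ [0.6654 0.0486 0.102 ]
P- [0.5794 0.0339 0.102 ]
endc+ [0.6261 0.137  0.1   ]
endc- [0.5717 0.1271 0.1   ]
in [0.6016 0.3223 0.1   ]
(array([0.50088261, 0.19880605, 0.08272448]), np.float64(8.308584907327376e-06)) (array([0.59679816, 0.15104942, 0.10661994]), np.float64(0.0004436054849660783)) (array([0.59580772, 0.15169348, 0.10911632]), np.float64(0.001639265794437288))
(array([0.66405282, 0.04946388, 0.10604274]), np.float64(0.0018189858963753938)) (array([0.57889478, 0.03446767, 0.10561429]), np.float64(0.002065490070846822))
(array([0.57127429, 0.31340199, 0.12555398]), np.float64(0.0015096446230885268))
(array([  3.8,  -3.7, 280.4]), np.float64(21.08))
```

Request:
apply_moves:
  steps:
    - [[4,-4,40],5]
    - [[4,-4,80],10]
    - [[4,-4,120],13]
    - [[4,-4,160],13]
    - [[4,-4,195],13]
    - [[4,-4,230],13]
    - [[4,-4,255],13]
    - [[4,-4,268],13]
    - [[4,-4,275],13]
    - [[4,-4,279],13]
    - [[4,-4,279],13]
    - [[4,-4,279],13]

```text
time_s: 3.65
tcp_pos: [0.5034, 0.1985, 0.0991]
ee_rot: [-3.133, -0.222, -0.005]
wrist_force: [-0.3, 0.1, -0.1]
width: 0.0002
finger_force: 0.0
```

```bash
python3 - <<'E'
from h import *
m=cams.camera_model('wrist'); im=cams.camera('wrist'); cv2.imwrite('pics/w2.png',im[:,:,::-1])
import pickle; pickle.dump(m,open('w2.pkl','wb'))
print(togo((.501,.1985,.083)),arm.observe()['wrist_force'],ray(m,320,200)[0])
print([(n,np.round(proj(m,p),1)) for n,p in(('handle',(.571,.311,.138)),('btn',(.501,.1985,.083)),('P+',(.665,.049,.102)),('P-',(.579,.034,.102)))])
E
```

```text
(array([-2.6, -0.3, 16.3]), np.float64(8.1)) [ 0.57086721 -0.22227164 -0.47331596] [0.57781354 0.20901963 0.24080585]
[('handle', array([-23.4,  75.8])), ('btn', array([316.8, 252.6])), ('P+', array([799.6, -86. ])), ('P-', array([717.2, 159. ]))]
```

View pics/w2.png

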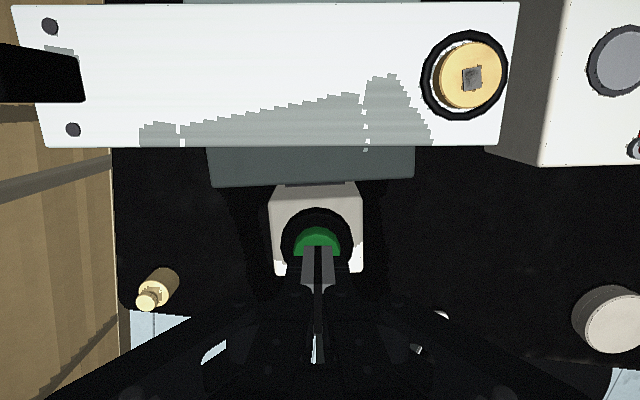

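The wrist picture shows the fingers right over the green button (317,245), with the board's edges horizontal (so the tool's yaw matches the board) and the disc in its ring at (470,75).

Request:
apply_moves:
  steps:
    - [[-2,0,8],0]
    - [[-2,0,14],0]
    - [[-2,0,18],0]
    - [[-2,0,20],0]
    - [[-2,0,22],0]
    - [[-2,0,23],0]
    - [[-2,0,23],0]
    - [[-2,0,23],0]

```text
time_s: 4.37
tcp_pos: [0.5016, 0.1985, 0.0804]
ee_rot: [-3.133, -0.223, -0.003]
wrist_force: [-13.6, -5.0, 38.6]
width: 0.0002
finger_force: 19.2
```

```bash
python3 - <<'E'
from h import *
s=arm.observe(); print(s['wrist_force'],s['wrist_torque'],s['tcp_pos'],s['joint_positions'].round(3))
for n,(u,v) in (('scene',(272,262)),('wrist',(318,240))):
    im=cams.camera(n)[:,:,::-1]; r=(30,22) if n=='scene' else (120,90)
    c=im[v-r[1]:v+r[1],u-r[0]:u+r[0]]; 
    cv2.imwrite(f'pics/{n}_p.png',cv2.resize(c,(480,360),interpolation=cv2.INTER_NEAREST))
a=cv2.imread('pics/scene_p.png');b=cv2.imread('pics/wrist_p.png');cv2.imwrite('pics/press.png',cv2.resize(np.hstack([a,b]),(800,300)))
print(arm.observe()['wrist_force'])
E
```

```text
[-13.61213345  -5.04305402  38.55013724] [-0.86813512  2.390768    0.02798927] [0.50157099 0.19846877 0.08043066] [ 0.331  0.153  2.037 -0.     0.95   1.76 ]
[-13.93651644  -5.04900949  38.40022202]
```

View pics/press.png

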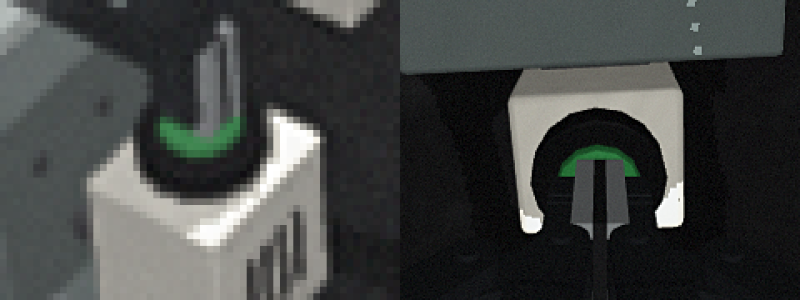

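Request:
apply_moves:
  steps:
    - [[0,0,-3],0]
    - [[0,0,-3],0]
    - [[0,0,-3],0]

```text
time_s: 4.72
tcp_pos: [0.5014, 0.1984, 0.0808]
ee_rot: [-3.133, -0.222, -0.003]
wrist_force: [-6.5, -2.0, 21.2]
width: -0.0002
finger_force: 10.6
```

Request:
apply_moves:
  steps:
    - [[0,0,-1],0]
    - [[0,0,-1],0]
    - [[0,0,-1],0]

```text
time_s: 4.97
tcp_pos: [0.5014, 0.1984, 0.0808]
ee_rot: [-3.133, -0.222, -0.003]
wrist_force: [-3.7, -1.3, 16.5]
width: 0.0
finger_force: 7.8
```

Request:
apply_moves:
  steps:
    - [[0,0,-2],0]
    - [[0,0,-2],0]
    - [[0,0,-2],0]

```text
time_s: 5.22
tcp_pos: [0.5013, 0.1983, 0.0812]
ee_rot: [-3.133, -0.222, -0.004]
wrist_force: [1.3, 0.6, 5.1]
width: -0.0002
finger_force: 2.4
```

Request:
apply_moves:
  steps:
    - [[0,0,-2],0]
    - [[0,0,-2],0]
    - [[0,0,-2],0]

```text
time_s: 5.47
tcp_pos: [0.5013, 0.1983, 0.0827]
ee_rot: [-3.133, -0.222, -0.003]
wrist_force: [2.2, 1.7, 4.2]
width: -0.0001
finger_force: 1.9
```

Request:
apply_moves:
  steps:
    - [[0,0,-15],0]
    - [[0,0,-50],0]
    - [[0,0,-90],0]
    - [[20,-15,-125],0]
    - [[50,-50,-150],0]
    - [[60,-90,-160],0]
    - [[60,-90,-160],0]
    - [[60,-90,-160],0]
  jaw: 1

```text
time_s: 6.13
tcp_pos: [0.547, 0.2981, 0.2423]
ee_rot: [-3.133, -0.227, 0.001]
wrist_force: [0.7, -0.1, -0.2]
width: 0.0853
finger_force: 0.0
```

```bash
python3 - <<'E'
from h import *
m=cams.camera_model('wrist'); im=cams.camera('wrist'); cv2.imwrite('pics/w3.png',im[:,:,::-1])
import pickle; pickle.dump(m,open('w3.pkl','wb'))
print(togo((.571,.311,.119)))
print(np.round(proj(m,(.571,.311,.138)),1))
E
```

```text
(array([ 27.3, -11.3, 121.8]), np.float64(8.24))
[305.6 168.8]
```

View pics/w3.png

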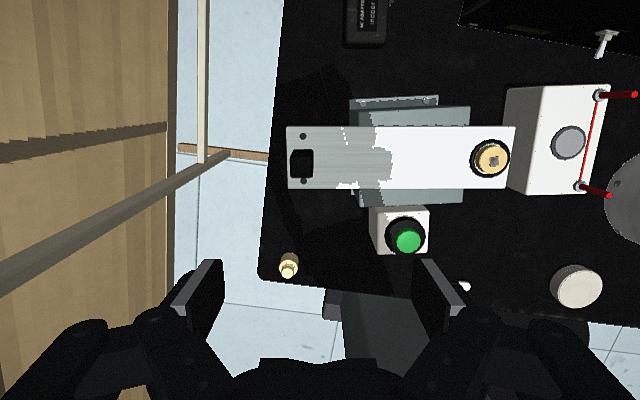

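The wrist picture shows the handle at about (301,164), the board's outer end at x≈512–516, the disc at (490,160), the post tops at (633,94) and (610,196), and the button back up at (407,238).

```bash
python3 - <<'E'
from h import *
import pickle; m1,m3=[pickle.load(open(f'w{i}.pkl','rb')) for i in(1,3)]
I1,I3=[cv2.imread(f'pics/w{i}.png')[:,:,::-1].copy() for i in(1,3)]
b3,_=blobs(I3,'dark',(287,140,330,185),20); print(b3)
b1,_=blobs(I1,'dark',(231,50,262,82),20); print(b1)
print('nadir',proj(m3,[*ray(m3,0,0)[0][:2],0]))
for k in('green','red','brass'): print(k,[(c.tolist(),t.tolist()) for c,t in blobs(I3,k,(270,80,640,270),15)[0]])
g=cv2.cvtColor(I3,cv2.COLOR_RGB2GRAY); print(g[140:190:2,286:322:2])
E
```

```text
[(array([301.3, 164.2]), array([290, 149,  23,  35, 667], dtype=int32))]
[(array([240.7,  66.9]), array([231,  54,  22,  24, 362], dtype=int32))]
nadir (np.float64(317.6196953831507), np.float64(101.27651689617606))
green [([407.8, 240.2], [396, 227, 25, 26, 492])]
red [([634.1, 93.9], [631, 91, 7, 7, 40]), ([588.1, 140.7], [579, 102, 19, 78, 169]), ([608.9, 194.9], [606, 192, 7, 7, 30])]
brass [([492.7, 159.3], [479, 146, 28, 28, 530]), ([286.8, 261.5], [279, 259, 18, 8, 24]), ([287.6, 266.3], [280, 263, 15, 7, 59])]
[[112 173 173 172 170 173 170 178 188 183 172 170 170 170 173 170 173 169]
 [110 184 175 181 176 177 181 182 177 173 179 177 181 180 178 177 177 174]
 [105 178 175 171 173 176 177 176 174 175 173 176 175 176 176 173 174 174]
 [ 59 176 172 171 175 171 169 169 173 172 171 172 171 168 166 170 168 171]
 [ 59 183 176 181 171 176 177 179 178 179 180 180 172 185 174 170 169 170]
 [ 52 180 179 188   0   0   0   0   0   0   7   1   0   5 182 171 170 172]
 [ 44 185 185  19  11  17   9   3   1  11  11   8   5   0 192 175 173 171]
 [ 38 186 186   0   8   3   5  10  17   8   1   2  
[... 599 characters left out ...]
 17   7 178 167 168 165]
 [ 15 187   0  11  13   9   8  21   8  16  15  13   8  10 178 167 167 171]
 [ 14 190  24  15   6  14  15  13  13  11  10  21   8  17 177 173 176 171]
 [ 15 183  98   0   6   6   5   5  14  14   2   1   1  59 173 171 172 170]
 [  6 181 181 145 146 141 145 149  27  38 148 146 195 176 171 174 172 167]
 [ 15 175 172 173 172 176 176  95  47  51  39 177 172 169 174 171 172 172]
 [  7 170 163 165 161 163 164 112  38  40  86 160 162 163 163 163 167 160]
 [  9 177 169 168 171 171 172 175 155 125 177 165 171 167 167 163 170 164]
 [  9 172 176 173 171 171 174 176 177 177 171 174 171 172 176 174 171 173]
 [  1 130 148 148 148 150 150 149 144 143 149 146 144 143 146 147 144 146]]
```

```bash
python3 - <<'E'
import cv2,numpy as np
I=cv2.imread('pics/w3.png'); a=cv2.resize(I[130:200,280:330],(400,560),interpolation=cv2.INTER_NEAREST)
b=cv2.resize(I[80:220,540:640],(400,560),interpolation=cv2.INTER_NEAREST)
a=cv2.convertScaleAbs(a,alpha=1.5,beta=30)
cv2.imwrite('pics/c3.png',np.hstack([a,b]))
E
```

```text
(no output)
```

View pics/c3.png

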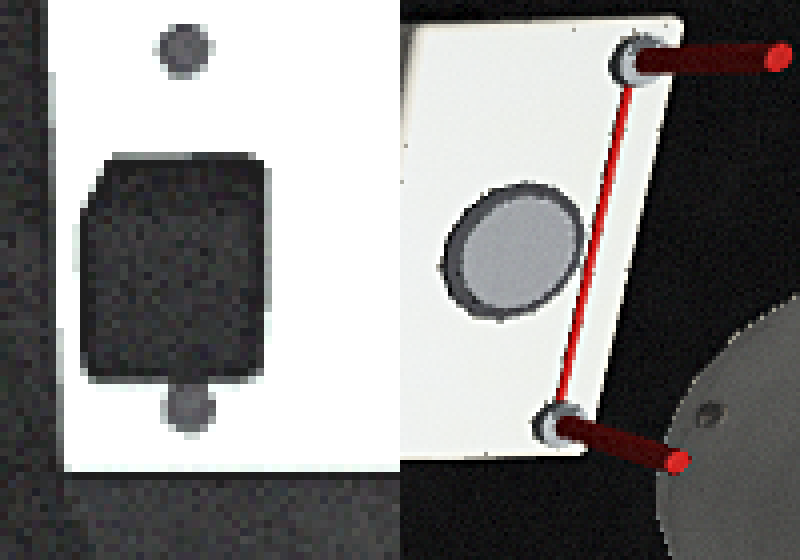

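The crop shows the handle's top face spanning x 290–313, y 155–177.5 (centre about (301.5,166.3)), and both red post tops clearly at (633.9,94) and (609,195).

```bash
python3 - <<'E'
from h import *
import pickle; m1,m3=[pickle.load(open(f'w{i}.pkl','rb')) for i in(1,3)]; mt=cams.camera_model('top')
H=onz(m3,301.6,166.3,.138); print('H',H, 'tri', tri((m3,301.6,166.3),(m1,239.5,68.5)))
for n,u3,v3,u1,v1,z in(('P+',634.1,93.9,479.7,76.7,.102),('P-',608.9,194.9,456.1,148.2,.102),('disc',492.7,159.3,378.5,100.8,.11),('btn',407.8,240.2,314,156.4,.083)):
    print(n,onz(m3,u3,v3,z).round(4),tri((m3,u3,v3),(m1,u1,v1)))
I3=cv2.imread('pics/w3.png',0)
# board edges: bright mask corners
for v in (130,150,175,185): 
    r=I3[v,270:300].astype(int); l=270+np.argmax(r>120); q=I3[v,505:520].astype(int); print(v,l,505+np.argmin(q>140), onz(m3,l-.5,v,.1).round(4),onz(m3,505+np.argmin(q>140)-.5,v,.1).round(4))
for u in(300,330,400,450,500):
    c=I3[:,u].astype(int); a=110+np.argmax(c[110:150]>(150)); b=195-np.argmax(c[195:165:-1]>150); print(u,a,b,onz(m3,u,a-.5,.1).round(4),onz(m3,u,b+.5,.1).round(4))
E
```

```text
H [0.57248092 0.31429056 0.138     ] tri (array([0.57020888, 0.31445459, 0.12615893]), np.float64(0.00028034564824418466))
P+ [0.6655 0.0495 0.102 ] (array([0.6657646 , 0.04789801, 0.10021887]), np.float64(2.7138813340951114e-06))
P- [0.5794 0.0344 0.102 ] (array([0.57934647, 0.03347994, 0.10110062]), np.float64(0.0001463091915695063))
disc [0.5965 0.1537 0.11  ] (array([0.59613364, 0.15113566, 0.1055873 ]), np.float64(0.00017320103992844277))
btn [0.5014 0.1986 0.083 ] (array([0.50107886, 0.19865331, 0.0826427 ]), np.float64(0.0005116975145181206))
130 270 515 [0.5924 0.3467 0.1   ] [0.6229 0.1371 0.1   ]
150 287 505 [0.5774 0.3302 0.1   ] [0.605  0.1402 0.1   ]
175 288 508 [0.5551 0.3267 0.1   ] [0.5837 0.1305 0.1   ]
185 288 506 [0.5459 0.3256 0.1   ] [0.5745 0.1293 0.1   ]
300 127 187 [0.5991 0.321  0.1   ] [0.5452 0.314  0.1   ]
330 127 187 [0.6028 0.2954 0.1   ] [0.5492 0.2869 0.1   ]
400 111 195 [0.6245 0.2386 0.1   ] [0.5509 0.2221 0.1   ]
450 124 188 [0.6202 0.1937 0.1   ] [0.564  0.1784 0.1   ]
500 126 188 [0.6247 0.1507 0.1   ] [0.5706 0.1333 0.1   ]
```

Request:
apply_moves:
  steps:
    - [[12,-6,20],0]
    - [[24,-12,50],0]
    - [[29,-14,75],0]
    - [[29,-14,82],0]
    - [[29,-14,82],0]
    - [[29,-14,82],0]

```text
time_s: 6.68
tcp_pos: [0.5724, 0.312, 0.1591]
ee_rot: [3.132, 0.221, -0.005]
wrist_force: [-0.1, 0.1, 0.1]
width: 0.0855
finger_force: 0.0
```

```bash
python3 - <<'E'
from h import *
print(togo((.572,.314,.109)),arm.observe()['tcp_pos'])
m=cams.camera_model('wrist'); im=cams.camera('wrist'); cv2.imwrite('pics/w4.png',im[:,:,::-1])
print(proj(m,(.572,.314,.138)),ray(m,0,0)[0])
E
```

```text
(array([ 0.1, -2.1, 50.1]), np.float64(8.08)) [0.57237712 0.31199464 0.15912842]
(np.float64(313.7338480343756), np.float64(244.60879596841605)) [0.64764373 0.3229216  0.30031523]
```

View pics/w4.png

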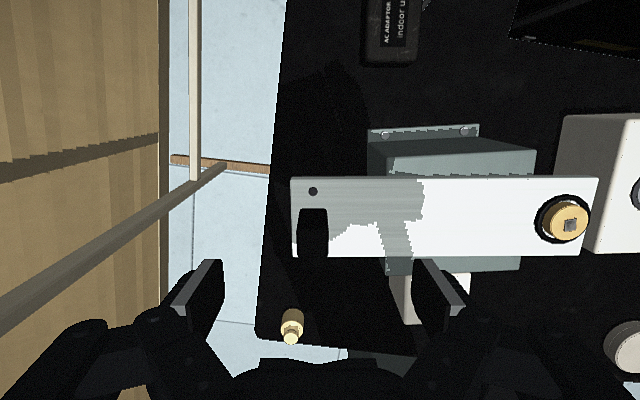

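The wrist picture shows the handle's top at about (312,240), between the open fingertips (mid ≈ 318), with the weight clear at (292,325).

Request:
apply_moves:
  steps:
    - [[0,-2,15],0]
    - [[0,-2,30],0]
    - [[0,-2,42],0]
    - [[0,-2,48],0]
    - [[0,-2,50],0]
    - [[0,-2,50],0]
    - [[0,-2,50],0]

```text
time_s: 7.32
tcp_pos: [0.5739, 0.3156, 0.1112]
ee_rot: [-3.133, -0.222, -0.002]
wrist_force: [0.3, 0.4, 2.2]
width: 0.0857
finger_force: 0.0
```

```bash
python3 - <<'E'
from h import *
s=arm.observe(); print(s['tcp_pos'],s['wrist_force']); im=cams.camera('wrist'); m=cams.camera_model('wrist'); cv2.imwrite('pics/w5.png',im[:,:,::-1])
print(proj(m,s['tcp_pos']),proj(m,(.572,.314,.138)))
h,_=blobs(im,'dark',(270,180,380,330),100); print(h)
E
```

```text
[0.57392101 0.31562997 0.11121437] [0.31556355 0.3766064  2.15029541]
(np.float64(317.7035528185368), np.float64(263.0285942283455)) (np.float64(320.97756466634024), np.float64(298.7103280632623))
[(array([313.7, 262.5]), array([ 270,  180,  110,  150, 9921], dtype=int32))]
```

View pics/w5.png

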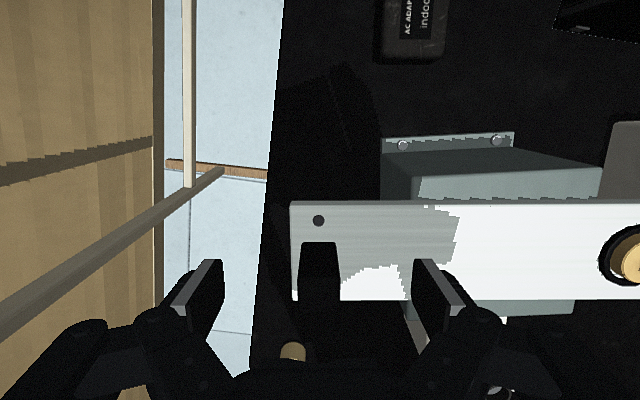

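The wrist picture shows the handle post (300–340, 243–300) standing between the open pads, over the board. I'll close now.

Request:
apply_moves:
  steps:
    - [[0,0,0],0]
    - [[0,0,0],0]
    - [[0,0,0],0]
    - [[0,0,0],0]
    - [[0,0,0],0]
    - [[0,0,0],0]
    - [[0,0,0],0]
    - [[0,0,0],0]
    - [[0,0,0],0]
    - [[0,0,0],0]
  jaw: -1

```text
time_s: 8.2
tcp_pos: [0.5735, 0.3154, 0.1105]
ee_rot: [-3.134, -0.222, -0.0]
wrist_force: [0.5, -0.5, 1.3]
width: 0.0172
finger_force: 59.5
```

```bash
cat > st.py <<'E'
from h import *
import sys
s=arm.observe(); im=cams.camera('wrist'); m=cams.camera_model('wrist'); cv2.imwrite(f'pics/{sys.argv[1]}.png',im[:,:,::-1])
import pickle; pickle.dump(m,open(sys.argv[1]+'.pkl','wb'))
print(s['time_s'],s['tcp_pos'].round(4),s['wrist_force'].round(1),s['wrist_torque'].round(2),s['width'],togo((.5904,.2239,s['tcp_pos'][2])))
for k,a in(('red',15),('brass',60)): print(k,[(c.tolist(),t.tolist()) for c,t in blobs(im,k,(300,0,640,330),a)[0]])
E
python3 st.py w6
```

```text
8.2 [0.5735 0.3154 0.1105] [ 0.5 -0.5  1.3] [-0.09  0.03 -0.  ] 0.01715815101290508 (array([ 3.8, 93. ,  0. ]), np.float64(8.12))
red []
brass [([631.7, 264.8], [621, 243, 19, 40, 547])]
```

Request:
apply_moves:
  steps:
    - [[0,0,0.4],0]
    - [[0,1,0.7],0]
    - [[0,3,0.7],0]
    - [[0,6,0.7],-0.2]
    - [[0.5,9,0.7],-0.4]
    - [[1,12,0.7],-0.6]
    - [[1,15,0.7],-0.8]
    - [[1.5,18,0.7],-1]
    - [[1.5,21,0.7],-1.2]
    - [[2,24,0.7],-1.4]
    - [[2,27,0.7],-1.6]
    - [[2,30,0.7],-1.8]

```text
time_s: 9.25
tcp_pos: [0.5801, 0.2873, 0.1106]
ee_rot: [-3.127, -0.271, -0.003]
wrist_force: [-0.4, 4.7, 4.3]
width: 0.0173
finger_force: 59.9
```

Request:
apply_moves:
  steps:
    - [[0.3,3,0],0]
    - [[0.6,6,0],0]
    - [[0.9,9,0],0]
    - [[1.2,12,0],0]
    - [[1.5,15,0],0]
    - [[1.8,18,0],0]
    - [[2.1,21,0],0]
    - [[2.4,24,0],0]
    - [[2.7,27,0],0]
    - [[3,29,0],0]
    - [[3,30,0],0]
    - [[3,30,0],0]

```text
time_s: 10.25
tcp_pos: [0.5883, 0.2579, 0.1105]
ee_rot: [-3.128, -0.271, -0.003]
wrist_force: [-1.8, 4.3, 5.2]
width: 0.0169
finger_force: 60.0
```

```bash
python3 st.py w7; python3 - <<'E'
from h import *
a=[]
for n,(u,v,r,q) in(('top',(250,170,80,60)),('scene',(260,220,80,60))):
    im=cams.camera(n); cv2.imwrite(f'pics/{n}7.png',im[:,:,::-1]); a.append(cv2.resize(im[v-q:v+q,u-r:u+r,::-1],(400,300),interpolation=cv2.INTER_NEAREST))
w=cv2.imread('pics/w7.png'); cv2.imwrite('pics/m7.png',np.vstack([np.hstack(a),np.hstack([cv2.resize(w[100:400,240:640],(400,300)),np.zeros((300,400,3),np.uint8)])]))
E
```

```text
10.25 [0.5883 0.2579 0.1105] [-1.8  4.3  5.2] [ 0.59  0.26 -0.07] 0.01692933127832062 (array([-3.8, 33.8, -0. ]), np.float64(9.9))
red []
brass [([631.8, 265.1], [621, 244, 19, 40, 543])]
```

View pics/m7.png

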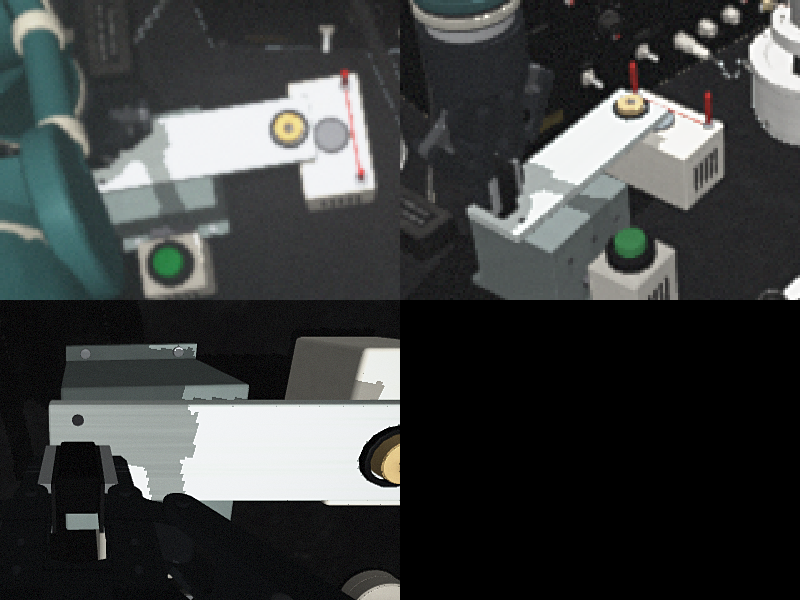

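The picture shows the board level on the block, the disc in its ring at top-crop (290,128), the board's end at the lamp's near face, and the button up. The post tops are at top-crop (345,75) and (361,175).

```bash
cat > ring.py <<'E'
from h import *
import sys
def ringc(im,guess,r):
    g=cv2.resize(cv2.cvtColor(im,cv2.COLOR_RGB2GRAY),None,fx=4,fy=4,interpolation=cv2.INTER_CUBIC)
    u,v=guess; mk=(g<100).astype(np.uint8); z=np.zeros_like(mk); cv2.circle(z,(int(4*u),int(4*v)),int(4*r),1,-1); mk&=z
    cs,_=cv2.findContours(mk,cv2.RETR_EXTERNAL,cv2.CHAIN_APPROX_NONE); c=max(cs,key=cv2.contourArea)
    e=cv2.fitEllipse(cv2.convexHull(c)); return (np.array(e[0])+.5)/4-.5,np.array(e[1])/4
P=[(.6655,.0493,.102),(.5794,.0341,.102)]
guess=eval(sys.argv[1]); D=[]
for n,z in(('top',0),('scene',0)):
    m=cams.camera_model(n); im=cams.camera(n); c,ax=ringc(im,guess[n],12); p=onz(m,*c,.104)
    red=[t[0] for t in blobs(im,'red',(240,120,330,215),3)[0]]
    print(n,c.round(2),ax.round(1),p.round(4),[r.tolist() for r in red],[np.round(proj(m,q),1) for q in P]); D.append((m,*c))
print(tri(*D))
t=np.array([.6225,.0417]); y=np.array([-.173,.985]); x=np.array([.985,.173])
for d in D: p=onz(d[0],d[1],d[2],.104)[:2]-20e-3*y-t; print('end rel mark x,y mm',(p@x*1e3).round(1),(p@y*1e3).round(1))
E
python3 ring.py "{'top':(286,161),'scene':(272,201.5)}"
```

```text
top [285.03 167.92] [1.  1.9] [0.599  0.0955 0.104 ] [[307.0, 138.7]] [array([307. , 138.5]), array([313.5, 177.4])]
scene [271.6  200.64] [22.9 23.6] [0.6201 0.0917 0.104 ] [[273.0, 190.0], [302.6, 201.6]] [array([272.4, 185.8]), array([302.2, 197.8])]
(array([0.60122694, 0.09891644, 0.11609037]), np.float64(0.012988171809893355))
end rel mark x,y mm -13.9 37.0
end rel mark x,y mm 6.3 29.7
```

```bash
cat > ax.py <<'E'
from h import *
import pickle,sys
n=sys.argv[1]; m=pickle.load(open(n+'.pkl','rb')); g=cv2.imread(f'pics/{n}.png',0).astype(int)
tcp=np.array(eval(sys.argv[2])); A=[];B=[]
for u in range(430,600,10):
    d=np.diff(g[:,u]); a=185+np.argmax(d[185:225])+.5; b=285+np.argmin(d[285:315])+.5
    A.append(onz(m,u,a,.1)[:2]); B.append(onz(m,u,b,.1)[:2])
A,B=np.array(A),np.array(B); f=lambda Q:np.polyfit(Q[:,1],Q[:,0],1)
pa,pb=f(A),f(B); pm=(pa+pb)/2; th=np.arctan(-pm[0]); print('yaws',np.degrees(np.arctan(-pa[0])),np.degrees(np.arctan(-pb[0])),'width',(np.polyval(pa,.2)-np.polyval(pb,.2))*np.cos(th))
yv=np.array([-np.sin(th),np.cos(th)]); h=np.array([np.polyval(pm,tcp[1]),tcp[1]]); e=h-.185*yv
r=e-[.6225,.0417]; Y=np.array([-.173,.985]);X=np.array([.985,.173]); print('handle',h,'end',e,'rel mark mm',(r@X*1e3).round(1),(r@Y*1e3).round(1))
E
python3 ax.py w7 ".5883,.2579"
python3 - <<'E'
from h import *
I=cv2.imread('pics/top7.png')[:,:,::-1].copy(); m=cams.camera_model('top')
for n in('top','scene'):
    I=cv2.imread(f'pics/{n}7.png')[:,:,::-1].copy(); m=cams.camera_model(n); b=blobs(I,'brass',(240,120,330,215),30)[0]
    for c,s in b: print(n,c,s,onz(m,s[0]+s[2]/2-.5,s[1]+s[3]/2-.5,.11).round(4))
E
```

```text
yaws 9.746608478876201 9.563535294012281 width 0.05656822427336681
handle [0.58771983 0.2579    ] end [0.61874745 0.07552049] rel mark mm 2.2 34.0
top [284.7 160.1] [279 155  12  12  96] [0.6138 0.0965 0.11  ]
scene [271.6 201.7] [267 198  10   8  61] [0.6116 0.0991 0.11  ]
```

Request:
apply_moves:
  steps:
    - [[0,1,0],0]
    - [[-0.3,4,0],0]
    - [[-0.6,7,0],0]
    - [[-0.9,10,0],0]
    - [[-1.2,13,0],0]
    - [[-1.5,17,0],0]
    - [[-1.8,21,0],-0.1]
    - [[-2,25,0],-0.2]
    - [[-2,28,0],-0.3]
    - [[-2,30,0],-0.3]
    - [[-2,31,0],-0.3]
    - [[-2,31,0],-0.3]

```text
time_s: 11.5
tcp_pos: [0.5918, 0.2268, 0.1106]
ee_rot: [-3.127, -0.279, -0.003]
wrist_force: [-1.2, 4.9, 5.4]
width: 0.0168
finger_force: 60.0
```

```bash
python3 st.py w8; python3 - <<'E'
from h import *
import subprocess
s=arm.observe(); print(subprocess.run(['python3','ax.py','w8',f"{s['tcp_pos'][0]},{s['tcp_pos'][1]}"],capture_output=True,text=True).stdout)
a=[]
for n,(u,v,r,q) in(('top',(295,160,40,30)),('scene',(280,200,40,30))):
    im=cams.camera(n); cv2.imwrite(f'pics/{n}8.png',im[:,:,::-1]); a.append(cv2.resize(im[v-q:v+q,u-r:u+r,::-1],(400,300),interpolation=cv2.INTER_NEAREST))
    m=cams.camera_model(n)
    for c,t in blobs(im,'brass',(240,120,330,215),30)[0]: print(n,c,onz(m,t[0]+t[2]/2-.5,t[1]+t[3]/2-.5,.11).round(4))
cv2.imwrite('pics/m8.png',np.hstack(a))
E
```

```text
11.5 [0.5918 0.2268 0.1106] [-1.2  4.9  5.4] [ 0.69  0.23 -0.05] 0.016770102977741813 (array([-1.8,  2.6, -0. ]), np.float64(10.19))
red [([631.8, 185.6], [627, 173, 11, 27, 90])]
brass [([631.7, 265.1], [621, 244, 19, 40, 546])]
yaws 9.325998396202559 7.8484313689557865 width 0.0539701166638234
handle [0.59378416 0.22677609] end [0.62141197 0.04385068] rel mark mm -0.7 2.3

this script no longer has the robotException ignored in: <_io.TextIOWrapper mode='rw' encoding='UTF-8'>
Traceback (most recent call last):
BrokenPipeError: [Errno 32] Broken pipe
```

Request:
apply_moves:
  steps:
    - [[-0.3,0.7,0],0]
    - [[-0.6,1.5,0],0]
    - [[-1,2.2,0],0]
    - [[-1,2.8,0],0]
    - [[-1,2.8,0],0]
    - [[-1,2.8,0],0]
    - [[-1,2.8,0],0]

```text
time_s: 12.13
tcp_pos: [0.5915, 0.224, 0.1106]
ee_rot: [-3.127, -0.279, -0.004]
wrist_force: [0.4, 4.6, 5.4]
width: 0.017
finger_force: 59.9
```

```bash
python3 st.py w9; python3 - <<'E'
from h import *
s=arm.observe(); th=np.radians(togo((0,0,0))[1]-.25); h=s['tcp_pos'][:2]+[-.0006,0]; Y=np.array([-np.sin(th),np.cos(th)]); e=h-.185*Y
r=e-[.6225,.0417]; print('end rel mark',(r@[.985,.173]*1e3).round(1),(r@[-.173,.985]*1e3).round(1),'ring',(e+.02*Y).round(4))
for n,z in(('top',.11),('scene',.11)):
    im=cams.camera(n); cv2.imwrite(f'pics/{n}9.png',im[:,:,::-1]); m=cams.camera_model(n)
    for k in('brass','red'):
        for c,t in blobs(im,k,(240,120,330,215),3)[0]: print(n,k,c,t.tolist(),onz(m,t[0]+t[2]/2-.5,t[1]+t[3]/2-.5,z).round(4))
m=cams.camera_model('top'); g=cv2.cvtColor(cv2.imread('pics/top9.png'),cv2.COLOR_BGR2GRAY)
print('corners proj',[np.round(proj(m,(*(e+sx*.028*np.array([Y[1],-Y[0]])),.1)),1) for sx in(1,-1)],[np.round(proj(m,p),1) for p in((.6655,.0493,.102),(.5794,.0341,.102))])
print(g[138:186:3,296:324:2])
E
```

```text
12.1333 [0.5915 0.224  0.1106] [0.4 4.6 5.4] [ 0.79  0.13 -0.07] 0.017027013444732515 (array([-1.1, -0.1,  0. ]), np.float64(10.2))
red [([627.3, 185.5], [622, 172, 11, 28, 90])]
brass [([631.6, 264.9], [621, 243, 19, 41, 555])]
end rel mark 0.4 0.0 ring [0.6194 0.0615]
top brass [300.4 158.6] [295, 153, 12, 12, 98] [0.6187 0.0624 0.11  ]
top red [307.  138.7] [306, 138, 3, 3, 7] [0.662  0.0492 0.11  ]
scene brass [325.7 162.7] [325, 162, 2, 2, 3] [ 0.6365 -0.1057  0.11  ]
scene brass [281.6 194.3] [277, 190, 10, 9, 61] [0.6165 0.0641 0.11  ]
scene red [272.5 187.5] [272, 184, 2, 8, 14] [0.651  0.0612 0.11  ]
scene red [302.6 201.6] [302, 196, 2, 13, 22] [0.5598 0.0522 0.11  ]
corners proj [array([308.2, 145.5]), array([312.2, 170.4])] [array([307. , 138.5]), array([313.5, 177.4])]
[[ 57  61  59  59  58  78  89  80  66  55  54  55  78  57]
 [140 188 196 221 240 166  97 238 193  62  56  54  59  71]
 [244 244 245 244 242 176 159 230 237  77  58  56  50  61]
 [242 240 243 241 240 242 204 242 241 106  55  59  58  58]
 [244 245 244 244 244 245 223 237 243 163  58  59  56  59]
 [177 125 157 127 117 211 241 228 244 194  68  60  61  59]
 [185 225 220 218 223 154 192 206 243 238  80  62  61  59]
 [221 220 140 173 223 178 124 201 243 242 110  58  59  59]
 [161 220 225 225 206 157 139 234 238 244 167  62  60  56]
 [131 146 118 142 132 152 239 242 231 245 196  67  57  58]
 [245 242 233 237 243 244 245 244 226 243 238  82  63  59]
 [245 244 244 243 241 225 216 216 172 244 243 109  61  61]
 [171 180 178 221 225 225 223 239 206 237 244 167  62  57]
 [244 245 245 244 245 245 244 244 229 181 240 198  68  60]
 [245 245 245 245 244 245 244 244 186  98 208 237  77  63]
 [244 245 245 245 244 245 245 244 227 219 226 241 109  61]]
```

```bash
python3 -c "
from h import *
print(abs(arm.observe()['qd']).max(), arm.sign_off())"
```

```text
the job is handed in; nothing more can be done
0.0015634845887555274 None
```

I pressed the green button fully down and it came back up. Then I slid the board out along the block to the mark and handed the job in with the gripper still holding it; by my measurements its outer end is within about 1 mm of midway between the posts, and the disc is still in its ring.

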